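# Close the drill-table clamp with its ball-lock key

### The arm

A 7-joint arm with a two-finger parallel gripper is mounted at the origin on the work surface. World frame = base frame: x ahead of the robot, y to its left, z up, the work surface at z = 0. Lengths are in m, angles in rad, forces in N, time in s.
With the tool pointing down it reaches from about 0.4 to 0.875 m from the base axis. Payload 6.5 kg.
Tool frame: the origin (TCP) lies where the fingers leave the gripper's body, on its centre line; the fingertips stand 73 mm ahead of it and the grasp point (between the pads) lies 54 mm ahead of it; z points along the fingers, y is the direction in which the jaws open and shut (so a half turn about z gives the same grasp; the last joint's range is limited). The gripper opens to 85 mm and grips with 20 to 120 N. Pads are 22 mm wide; open, the fingers measure 114 mm over their backs; the gripper's body (76 mm by 85 mm) begins 54 mm behind the grasp point. The pads swing forward as they close: fully open they stand 13 mm farther back than shut.
Start: joints at [1.274, 0.536, -0.004, 1.538, 0.003, 1.067, -0.071], TCP at [0.149, -0.633, 0.304] pointing down, gripper open.
Joint ranges: [-2.7, 2.7], [-0.37, 2.16], [-1.27, 1.26], [0.24, 2.4], [-1.31, 4.45], [0.19, 1.91], [-2.76, 2.76]. Speed limits (rad/s): [2.39, 2.39, 3.14, 3.14, 3.14, 3.14, 3.14].

### API

Orientations are given as a unit quaternion [w, x, y, z].
In Python, from station import read_state, capture, sign_off gives the robot as it stands.
- The arm moves only by the tool drive_tool, never from a script. Its argument "commands" is a list of rows, each an object with "xyz": the shift along the tool's x, y, z in m, a list of three; "spin": the turn about the tool's z in degrees; "claw": the finger opening in m, from 0 to 0.0854. A call has exactly 10 rows; each row shifts and turns the commanded pose from where the row before left it, along the tool's axes as they then stand; what a row does not reach is not made up. A row lasts 1/8 s, in which the tool goes at most 62.5 mm and 10.7 degrees, less where a joint would pass 70% of its speed; a pose out of reach is approached as far as the arm can. A call with a gripper value outside its range is refused whole. The fingers move at their own pace and stop on an object; "force" is the grip in N (left out, the last holds). Time passes only in rows, so rows that do not move let the fingers close, or fill a call up. It gives the time, the measured TCP pose, the force and the opening at its end, in the units of the state.
- read_state(): the state, without advancing time (a new reading comes with each control period).
- capture(name): name is "scene" or "side" or "wrist"; returns a dict with "img" (420x560x3 uint8, blue, green, red), "range_z" (420x560 float32, m along the optical axis (not along the pixel's ray), 0 where there is no reading), "fov_y" (degrees; the focal length in pixels is half the picture's height over the tangent of half this angle, whatever the lens; pixels are square), "cx", "cy" (the principal point, pixels), "R" (3x3) and "t" (3): a world point X has camera coordinates R X + t; the wrist camera has in their place "tool_from_camera" (4x4, takes a point from camera to tool coordinates, whose origin is the TCP and whose axes are the flange's). Camera axes: x right, y down, z forward; pixel columns grow to the right and rows downward; lengths in m; the calibration is good to about 2 mm. A picture is of the moment at which its call begins: read the wrist's pose just before it.
- sign_off(): hands the job in, once; it reports no verdict.
The state is a dict: "t": time; "joint_pos": joint angles; "joint_velocities": joint speeds; "effort": joint torques, N m; "tool_pos": TCP position; "ee_rot": TCP orientation; "force": force on the tool from outside, world axes, zero at the start; "torque": the same for the moment, N m; "opening": finger opening in m.
Only numpy, scipy, OpenCV 4.12 (cv2) and the standard library are available. Lean on these libraries where they do the work, as an engineer would, in place of code of your own. Each camera call takes 0.05 s, during which the arm holds its last target. There are 200 camera calls.

### The job

Take the large T-handled key out of the wooden stand and push it onto the square drive of the hold-down clamp until the spring ball clicks and the key sits fully home. Then turn it clockwise (seen from above) as far as it will go so that the clamp is shut, and leave the key standing there. Feel your way on and do not ram the key or the clamp; leave the small key and the glass jar alone.

Things in the scene. Friction and masses are not known exactly. Their poses are not given: they have to be found in the camera images.
- key: Large T-handled socket key, dark steel, loose, 0.3 to 0.55 kg, standing upright, mouth down, in one pocket of the stand. Origin: centre of its underside; z up the key. Barrel 48 mm across, 34 mm tall, tapering to a flat-sided neck (14 mm along x, 18 mm along y) up to 92 mm; on top a T bar 14 x 14 mm in section, 110 mm long along the key's y, from 88 to 102 mm up.
- grip (a point): On the large key's axis, 92 mm above its underside, where T bar and neck can be gripped together from above: 14 mm wide, fingers closing along the key's x. Axes as the key's.
- mouth (a point): Centre of the large key's underside (its origin): mouth of a square bore, 26.2 mm across, 24 mm deep, square-edged at the mouth, sides along the key's x and y. Each of its four sides has a dimple 9 mm above the mouth, so the key fits the drive in any of four quarter turns.
- small_key: Smaller T-handled key that does not fit and stays where it is: barrel 27 mm across, 77 mm tall, bar 70 mm long along its y. It stands upright in the other pocket of the stand. Origin: centre of its underside.
- stand: Wooden block, fixed, 90 x 220 x 30 mm, origin at the centre of its underside, long along its y. Two round pockets 51 mm across and 20 mm deep (floor 10 mm above the bench), 66 mm either side of the middle along y. Which pocket holds which key varies.
- clamp: Hold-down clamp, fixed: dark steel base 190 x 120 x 16 mm (x -60 to +130, y -60 to +60 mm), a round blue boss 62 mm across with the spindle on top, a strap over a steel work plate on the +x side, all but the spindle below 72 mm. Origin: on the spindle's axis, underside of the base. When the clamp is shut the square drive's sides are parallel to this body's x and y.
- seat (a point): Upper face of the spindle's collar (54 mm across) at the foot of the square drive, 82 mm above the bench, on the spindle's axis: the key's origin comes here when fully home. Axes as the clamp's, which do not turn with the spindle. While feeling for the fit, about 5 N on the end of the drive is enough; 25 N would mar it.
- ball_level (a point): Point on the spindle's axis, 9 mm above the collar, at the height of the spring ball, which stands out 2.2 mm from one side of the drive. Pushing the key's mouth over it takes roughly 10 N, 5 to 10 mm above home, until it snaps into a dimple and the key's underside lands on the collar.
- drive_top (a point): Centre of the square drive's top, 20 mm above the collar. The drive is 25 mm square, its top 3 mm 24.6 mm square, flat-ended. Its turn is not measured: it starts 0.2 to 1.35 rad anticlockwise, seen from above, of shut. It turns stiffly (0.2 N m) with the key, clockwise to a hard stop, which is shut; 0.4 N m is plenty. Play of the bore on the drive is up to 0.06 rad.
- jar: Closed glass jar, loose, 72 mm across, 85 mm tall, standing on the bench; to be left alone. Origin: centre of its underside.
There are look-alikes about, which are no part of the job. What is shaped like the key but pink or turquoise is not meant.

How it is judged:
On the way:
1. the large key is clicked fully home on the square drive: its underside within 2 mm of the collar, upright, on the spindle's axis (z of key in the frame of seat below 0.002 m and horizontal distance between key and seat below 0.004 m and angle between key's own z axis and vertical below 0.08 rad), for 0.1 s.
At the end, for the whole second after the job is handed in: The large key stands released and at rest on the square drive, clicked home (underside within 2 mm of the collar, within 4 mm of the spindle's axis, tilted less than 0.08 rad), and the spindle is turned to its clockwise stop: the key's sides within 0.12 rad of the clamp's x or y axis (all of step 1 and (angle between the x axis of key and the x axis of clamp, either way round below 0.12 rad or angle between the x axis of key and the y axis of clamp, either way round below 0.12 rad) and linear speed of key below 0.02 m/s); the robot touches nothing.
It fails at once if the key is rammed on the end of the drive: more than 25 N between the key and the drive's top 3 mm (contact force between key and spindle_c2 above 25 N).
It fails at once if the key is forced: more than 90 N between the key and the clamp, side loads of the turn included (contact force between key and clamp above 90 N).
It fails at once if the gripper or arm strikes the clamp with more than 20 N (contact force between the arm and clamp above 20 N).
It fails at once if the small key is moved from its place by more than 20 mm (distance of small_key from where it was at the start of the episode above 0.02 m).
It fails at once if the glass jar is moved by more than 20 mm (distance of jar from where it was at the start of the episode above 0.02 m).
It also fails if it takes over 59 s, if anything falls off the work surface, if the arm or the gripper's body presses on something with over 40 N, if the wrist force passes 120 N, or if a joint passes its speed limit or range.

## Working session

There is one attempt and no reset: what is moved stays moved. The work goes in short steps, Python scripts to look and compute and a tool call to move; the robot and the scene stay as the last step left them, time stands still between calls to the robot, and variables do not carry over. Pictures are saved under pics/ and viewed, about 8 in all and at most 12, crops included, and the job is handed in when it is done.

Besides the shell and the picture viewer there is one more tool, called after "Call:" in YAML: its name, and indented under it one key for each argument. drive_tool: Moves the arm, as the interface text tells. Its arguments: {"type":"object","properties":{"commands":{"type":"array"},"force":{"type":"number"}},"required":["commands"]}

```bash
mkdir -p pics; ls; cat > h.py <<'E'
import numpy as np, cv2
from station import read_state, capture, sign_off
from scipy.spatial.transform import Rotation as Ro
def K(c):
    f=c["img"].shape[0]/2/np.tan(np.radians(c["fov_y"])/2); return f,c["cx"],c["cy"]
def pose(s=None):
    s=s or read_state(); q=s["ee_rot"]; T=np.eye(4)
    T[:3,:3]=Ro.from_quat([q[1],q[2],q[3],q[0]]).as_matrix(); T[:3,3]=s["tool_pos"]; return T
def camT(c,T=None):
    if "R" in c:
        M=np.eye(4); M[:3,:3]=np.array(c["R"]).T; M[:3,3]=-M[:3,:3]@np.array(c["t"]); return M
    return T@np.array(c["tool_from_camera"])
def cloud(c,T=None):
    f,cx,cy=K(c); M=camT(c,T); z=c["range_z"]; v,u=np.indices(z.shape)
    P=np.stack([(u-cx)/f*z,(v-cy)/f*z,z],-1); return P@M[:3,:3].T+M[:3,3]
def ray(c,uv,h,T=None):
    f,cx,cy=K(c); M=camT(c,T); uv=np.atleast_2d(uv)
    d=np.c_[(uv[:,0]-cx)/f,(uv[:,1]-cy)/f,np.ones(len(uv))]@M[:3,:3].T; o=M[:3,3]
    return o+d*((h-o[2])/d[:,2])[:,None]
E
python3 - <<'E'
from h import *
s=read_state(); print(s)
for n in("scene","side"):
    c=capture(n); print(n,c["fov_y"],-np.array(c["R"]).T@c["t"]); cv2.imwrite(f"pics/{n}1.png",c["img"]); np.savez(f"{n}1.npz",**c)
E
```

```text
pics
{'t': 0.0, 'joint_pos': array([ 1.27379936,  0.53716707, -0.00443402,  1.53888028,  0.002629  ,
        1.06726732, -0.07118818]), 'joint_velocities': array([-5.72645872e-04, -1.06428446e-03,  4.19468520e-05,  1.55038693e-03,
       -5.43404670e-04, -6.37643795e-04, -9.53893182e-04]), 'effort': array([-8.65473630e-04, -5.83405101e+01,  1.04826272e+00, -2.59105682e+01,
        1.22805944e-02,  9.48818604e-03, -4.35961351e-05]), 'tool_pos': array([ 0.14855722, -0.63228059,  0.30300965]), 'ee_rot': array([-8.40300473e-04,  9.93343211e-01,  1.15189095e-01, -1.74764710e-04]), 'force': array([-0.0656869 ,  0.94058583,  0.32227795]), 'torque': array([-0.00400651, -0.02699258,  0.02120524]), 'opening': 0.08555283347985979}
scene 57.53526236221429 [1.29178638 0.18219987 0.65172678]
side 47.78610564633143 [ 0.48138965 -0.86258355  1.0348129 ]
```

View pics/scene1.png

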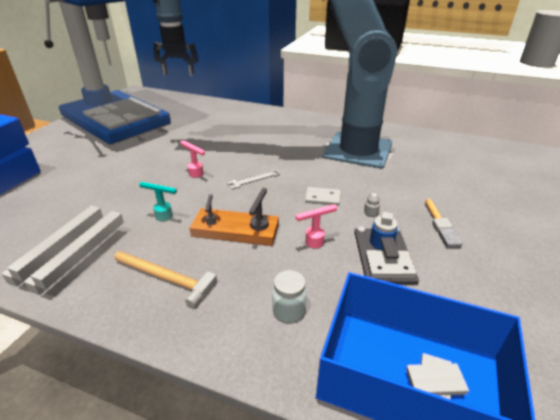

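View pics/side1.png

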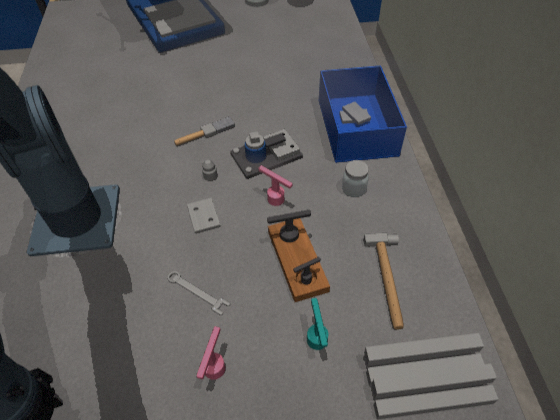

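The scene view shows the stand at (235,228), with the dark large key in its right pocket at (259,210) and the small key at (210,212). In the side view they are at (289,225) and (307,270). The clamp is at (385,245) in scene and (262,145) in side. Pink T-keys (scene (195,160), (316,230)) and the turquoise one (158,200) are decoys. The dark steel key with the longer bar in the stand fits the description. Next I'll measure, and make one enlarged crop.

```bash
python3 - <<'E'
from h import *
for n in("side","scene"):
    c=dict(np.load(n+"1.npz")); c["fov_y"]=float(c["fov_y"]);P=cloud(c);im=c["img"]
    hsv=cv2.cvtColor(im,cv2.COLOR_BGR2HSV)
    X,Y,Z=P[...,0],P[...,1],P[...,2]; ok=c["range_z"]>0
    def rep(nm,m,box):
        x0,y0,x1,y1=box; b=np.zeros_like(m);b[y0:y1,x0:x1]=1; m=m&ok&b
        p=P[m]
        if len(p)<5: print(n,nm,len(p));return
        r=cv2.minAreaRect((p[:,:2]*1000).astype(np.float32))
        print(n,nm,len(p),"med",np.median(p,0).round(4),"rect",np.round(r[0],1),np.round(r[1],1),round(r[2],1),"z",p[:,2].min().round(3),p[:,2].max().round(3))
    B={"side":dict(st=(255,200,335,305),big=(262,200,315,245),sm=(290,252,325,290),cl=(225,120,305,178),jar=(338,155,375,200)),
       "scene":dict(st=(185,185,285,245),big=(240,185,275,235),sm=(200,190,222,228),cl=(350,205,420,285),jar=(268,265,310,325))}[n]
    dark=hsv[...,2]<90
    rep("wood",(hsv[...,0]<20)&(hsv[...,1]>130)&(Z>.02)&(Z<.04),B["st"])
    rep("big bar",dark&(Z>.094),B["big"]); rep("sm bar",dark&(Z>.068),B["sm"])
    rep("blue",(hsv[...,0]>100)&(hsv[...,0]<125)&(hsv[...,1]>120)&(Z>.03),B["cl"])
    rep("drivetop",Z>.093,B["cl"]); rep("collar",(Z>.076)&(Z<.088),B["cl"])
    rep("base",(Z>.008)&(Z<.024),B["cl"]); rep("jartop",(Z>.078),B["jar"])
a=cv2.imread("pics/side1.png")[190:310,225:345]; b=cv2.imread("pics/side1.png")[105:195,215:315]
cv2.imwrite("pics/crop1.png",np.hstack([cv2.resize(a,(400,400),interpolation=2),cv2.resize(b,(400,400),interpolation=2)]))
E
```

```text
side wood 1967 med [ 0.5861 -0.2221  0.0303] rect [ 587.2 -213.2] [ 90.3 222.7] 11.0 z 0.02 0.037
side big bar 287 med [ 0.5748 -0.152   0.1108] rect [ 574.7 -150. ] [108.8  15.3] 6.5 z 0.095 0.118
side sm bar 138 med [ 0.5998 -0.2807  0.0863] rect [ 599.6 -279.7] [68.8 10.4] 20.6 z 0.069 0.091
side blue 161 med [0.5196 0.1382 0.0593] rect [516.4 147. ] [59.  36.4] 5.8 z 0.031 0.074
side drivetop 201 med [0.5275 0.0248 0.1014] rect [527.5  77.6] [ 46.6 202.6] 14.1 z 0.093 0.109
side collar 140 med [0.5134 0.1518 0.0824] rect [515.4 160.2] [50.9 49.9] 2.3 z 0.076 0.088
side base 887 med [0.5073 0.1427 0.0163] rect [494.7 187.7] [170.7 292.6] 48.4 z 0.008 0.024
side jartop 331 med [0.7839 0.0073 0.0853] rect [784.1   9.4] [63.4 62.5] 71.4 z 0.078 0.092
scene wood 1462 med [ 0.6019 -0.2123  0.0286] rect [ 589.1 -211.8] [ 92.5 217.6] 10.8 z 0.02 0.039
scene big bar 66 med [ 0.5948 -0.1406  0.1066] rect [ 582.4 -141.3] [95.4 10.6] 0.1 z 0.096 0.112
scene sm bar 13 med [ 0.6181 -0.2664  0.0804] rect [ 617.5 -268. ] [34.3  3.7] 21.6 z 0.072 0.088
scene blue 540 med [0.7537 0.1538 0.1017] rect [641.7 158.6] [236.   88.3] 4.7 z 0.03 0.122
scene drivetop 410 med [0.7546 0.1568 0.1093] rect [634.3 149. ] [257.9  87.9] 8.9 z 0.093 0.122
scene collar 183 med [0.5267 0.1627 0.0809] rect [623.7 159. ] [ 52.  260.2] 88.1 z 0.076 0.088
scene base 1046 med [0.5435 0.146  0.0151] rect [505.4 158.6] [284.9 120.2] 20.2 z 0.008 0.024
scene jartop 619 med [0.7886 0.0111 0.084 ] rect [785.4  10.5] [62.7 60.7] 21.5 z 0.078 0.087
```

View pics/crop1.png

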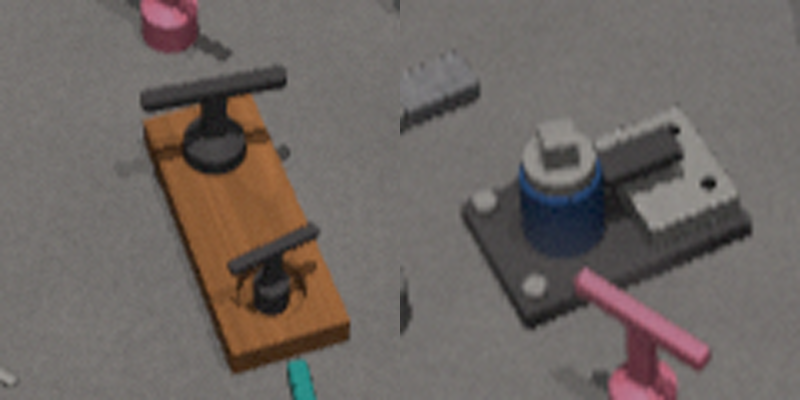

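The crop confirms it: the dark steel key with the longer bar, in the pocket nearest the clamp, is the large key at about (0.575,-0.149). The clamp spindle is at about (0.516,0.158). Moving to above the key now.

Call:
drive_tool:
  commands:
    - {"xyz": [0.03,-0.02,0],"spin": 0.7,"claw": 0.085}
    - {"xyz": [0.05,-0.035,0],"spin": 0.7,"claw": 0.085}
    - {"xyz": [0.05,-0.035,0],"spin": 0.7,"claw": 0.085}
    - {"xyz": [0.05,-0.035,0],"spin": 0.7,"claw": 0.085}
    - {"xyz": [0.05,-0.035,0],"spin": 0.7,"claw": 0.085}
    - {"xyz": [0.05,-0.035,0],"spin": 0.7,"claw": 0.085}
    - {"xyz": [0.05,-0.035,0],"spin": 0.7,"claw": 0.085}
    - {"xyz": [0.05,-0.035,0],"spin": 0.7,"claw": 0.085}
    - {"xyz": [0.05,-0.035,0],"spin": 0.7,"claw": 0.085}
    - {"xyz": [0.03,-0.02,0],"spin": 0.7,"claw": 0.085}

```text
t: 1.35
tool_pos: [0.5474, -0.234, 0.3036]
ee_rot: [-0.001, 0.998, 0.056, 0.0]
force: [1.2, -0.6, -0.8]
opening: 0.0852
```

```bash
python3 - <<'E'
from h import *
s=read_state();T=pose(s);c=capture("wrist")
print(s["t"],T.round(4),s["joint_pos"].round(2),s["force"]);print(np.round(c["tool_from_camera"],3),c["fov_y"])
cv2.imwrite("pics/w1.png",c["img"]);np.savez("w1.npz",T=T,**c)
E
```

```text
1.35 [[ 9.937e-01  1.119e-01  2.000e-04  5.474e-01]
 [ 1.119e-01 -9.937e-01  1.400e-03 -2.340e-01]
 [ 4.000e-04 -1.400e-03 -1.000e+00  3.036e-01]
 [ 0.000e+00  0.000e+00  0.000e+00  1.000e+00]] [ 0.44  0.45 -0.15  1.68  0.08  1.02 -1.19] [ 1.18212545 -0.57841084 -0.78021175]
[[-0.    -0.95  -0.312  0.08 ]
 [ 1.    -0.     0.     0.002]
 [-0.    -0.312  0.95  -0.07 ]
 [ 0.     0.     0.     1.   ]] 65.04793179542555
```

View pics/w1.png

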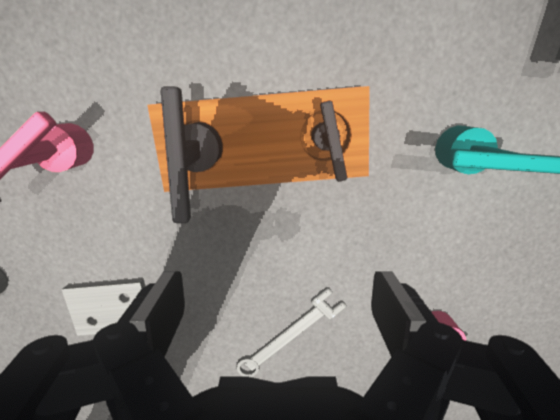

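The wrist view shows the large key's bar from (172,90) to (182,220), the small key at (333,140), and pink and turquoise decoys at left (30,145) and right. I'll measure the bar here.

```bash
python3 - <<'E'
from h import *
c=dict(np.load("w1.npz"));T=c["T"];P=cloud(c,T);Z=P[...,2]
def sel(x0,y0,x1,y1,lo,hi):
    p=P[y0:y1,x0:x1].reshape(-1,3); return p[(p[:,2]>lo)&(p[:,2]<hi)]
for nm,b in dict(big=(150,75,215,235,.1,.125),small=(310,90,360,190,.075,.1),pink=(0,90,110,190,.05,.13),).items():
    p=sel(*b); r=cv2.minAreaRect((p[:,:2]*1000).astype(np.float32)); print(nm,len(p),np.median(p,0).round(4),np.round(r[0],1),np.round(r[1],1),round(r[2],1),p[:,2].max(),p.min(0),p.max(0))
# colour-edge check of bar in the image on plane z=.112
m=(cv2.cvtColor(c["img"],cv2.COLOR_BGR2HSV)[...,2]<80)&(Z>.095); m[:,:150]=0;m[:,215:]=0;m[240:]=0
k,l,st,ce=cv2.connectedComponentsWithStats(m.astype(np.uint8)); i=1+st[1:,4].argmax()
v,u=np.where(l==i); r=cv2.minAreaRect(np.c_[u,v].astype(np.float32)); w=ray(c,cv2.boxPoints(r),.112,T); print(w.round(4),w.mean(0))
E
```

```text
big 2730 [ 0.5807 -0.1511  0.1112] [ 575.4 -149.7] [108.8  15. ] 5.9 0.11395225313064467 [ 0.5210929  -0.16174339  0.10003109] [ 0.62985848 -0.13781979  0.11395225]
small 1014 [ 0.6019 -0.2778  0.0863] [ 600.  -279.1] [69.6 10.5] 21.1 0.08850484232531425 [ 0.56658436 -0.29541089  0.07640386] [ 0.63351554 -0.26262087  0.08850484]
pink 2059 [ 0.5688 -0.0178  0.1001] [568.8 -15.9] [14.1 75.1] 44.8 0.1036648703174613 [ 0.5376402  -0.04626365  0.05002472] [0.59874727 0.00607188 0.10366487]
[[ 0.5214 -0.1497  0.112 ]
 [ 0.6285 -0.1506  0.112 ]
 [ 0.6297 -0.1632  0.112 ]
 [ 0.5227 -0.164   0.112 ]] [ 0.57557019 -0.15686763  0.112     ]
```

Call:
drive_tool:
  commands:
    - {"xyz": [0.001,-0.03,0],"spin": 0,"claw": 0.085}
    - {"xyz": [0.001,-0.045,0],"spin": 0,"claw": 0.085}
    - {"xyz": [0.001,-0.05,0],"spin": 0,"claw": 0.085}
    - {"xyz": [0.001,-0.05,0],"spin": 0,"claw": 0.085}
    - {"xyz": [0.001,-0.05,0],"spin": 0,"claw": 0.085}
    - {"xyz": [0.001,-0.05,0],"spin": 0,"claw": 0.085}
    - {"xyz": [0.001,-0.045,0],"spin": 0,"claw": 0.085}
    - {"xyz": [0.001,-0.03,0],"spin": 0,"claw": 0.085}
    - {"xyz": [0.001,-0.01,0],"spin": 0,"claw": 0.085}
    - {"xyz": [0,0,0],"spin": 0,"claw": 0.085}

```text
t: 2.65
tool_pos: [0.5153, 0.1209, 0.3036]
ee_rot: [0.0, 0.999, 0.054, -0.0]
force: [-0.1, -0.4, -0.1]
opening: 0.0851
```

```bash
python3 - <<'E'
from h import *
s=read_state();T=pose(s);c=capture("wrist")
print(s["t"],T.round(4),s["joint_pos"].round(2),s["force"])
cv2.imwrite("pics/w2.png",c["img"]);np.savez("w2.npz",T=T,**c)
P=cloud(c,T);Z=P[...,2];np.save("P2.npy",P)
for lo,hi in((.095,.11),(.078,.088),(.010,.022)):
    m=(Z>lo)&(Z<hi);k,l,st,ce=cv2.connectedComponentsWithStats(m.astype(np.uint8))
    for i in range(1,k):
        if st[i,4]>150:
            p=P[l==i];r=cv2.minAreaRect((p[:,:2]*1000).astype(np.float32));print(lo,st[i],np.median(p,0).round(4),np.round(r[0],1),np.round(r[1],1),round(r[2],1))
E
```

```text
2.65 [[ 9.941e-01  1.086e-01 -4.000e-04  5.153e-01]
 [ 1.086e-01 -9.941e-01 -6.000e-04  1.209e-01]
 [-5.000e-04  5.000e-04 -1.000e+00  3.036e-01]
 [ 0.000e+00  0.000e+00  0.000e+00  1.000e+00]] [-0.08  0.35 -0.29  1.84  0.12  0.97 -1.89] [-0.12212926 -0.40942033 -0.14187674]
0.095 [ 368  121  120   90 2360] [ 0.559  -0.0029  0.1013] [556.4  -1.8] [ 14.3 109.2] 44.5
0.095 [213 180  31  30 871] [0.5155 0.1616 0.1015] [514.5 161.6] [25.6 25.2] 4.5
0.078 [ 202  160   59   58 1659] [0.5211 0.1588 0.0816] [514.7 161.4] [53.1 52.9] 60.6
0.01 [ 147   34  156  201 6973] [0.5324 0.1436 0.0155] [547.1 174.1] [190.1 120.5] 20.4
0.01 [482 110  18  86 581] [ 0.5702 -0.1056  0.016 ] [ 566.6 -106.4] [90.5  8.9] 6.4
0.01 [  68  206   70  103 3207] [0.4035 0.3133 0.0175] [392.  310.6] [132.8  42.4] 23.9
0.01 [255 273  33  15 156] [0.3918 0.1133 0.016 ] [387.5 112.6] [15.4 39.8] 5.6
0.01 [ 345  291   37   49 1287] [ 0.3444 -0.0057  0.0119] [345.5 -11.2] [72.3 45.8] 11.9
```

View pics/w2.png

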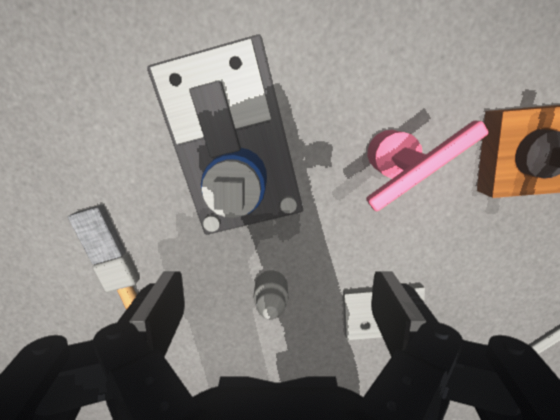

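The wrist view shows the clamp with its strap pointing up-left at (215,105) and the drive square at (229,195). The pink decoy is at (430,165) and the stand is at the right edge.

Measured from it:
- **Spindle:** (0.5145,0.1615).
- **Clamp heading:** 20.4°.
- **Drive:** about 4.5° mod 90, so 74° anticlockwise of shut.

Joint 7 would run out of range on that turn, so I'll grip the key with the tool turned half round.

Call:
drive_tool:
  commands:
    - {"xyz": [0.003,0.03,0],"spin": 0,"claw": 0.085}
    - {"xyz": [0.005,0.048,0],"spin": 0,"claw": 0.085}
    - {"xyz": [0.006,0.05,0],"spin": 0,"claw": 0.085}
    - {"xyz": [0.006,0.05,0],"spin": 0,"claw": 0.085}
    - {"xyz": [0.005,0.05,0],"spin": 0,"claw": 0.085}
    - {"xyz": [0.005,0.048,0],"spin": 0,"claw": 0.085}
    - {"xyz": [0,0,0],"spin": -9,"claw": 0.085}
    - {"xyz": [0,0,0],"spin": -10,"claw": 0.085}
    - {"xyz": [0,0,0],"spin": -10,"claw": 0.085}
    - {"xyz": [0,0,0],"spin": -10,"claw": 0.085}

```text
t: 3.95
tool_pos: [0.5742, -0.1521, 0.3036]
ee_rot: [0.0, 0.923, 0.386, -0.001]
force: [0.8, -0.2, -0.4]
opening: 0.0851
```

Call:
drive_tool:
  commands:
    - {"xyz": [0,0,0],"spin": -10,"claw": 0.085}
    - {"xyz": [0,0,0],"spin": -10,"claw": 0.085}
    - {"xyz": [0,0,0],"spin": -10,"claw": 0.085}
    - {"xyz": [0,0,0],"spin": -10,"claw": 0.085}
    - {"xyz": [0,0,0],"spin": -10,"claw": 0.085}
    - {"xyz": [0,0,0],"spin": -10,"claw": 0.085}
    - {"xyz": [0,0,0],"spin": -10,"claw": 0.085}
    - {"xyz": [0,0,0],"spin": -10,"claw": 0.085}
    - {"xyz": [0,0,0],"spin": -10,"claw": 0.085}
    - {"xyz": [0,0,0],"spin": -10,"claw": 0.085}

```text
t: 5.2
tool_pos: [0.5742, -0.1522, 0.3035]
ee_rot: [-0.0, 0.298, 0.955, -0.001]
force: [-1.0, -0.2, -0.4]
opening: 0.0848
```

Call:
drive_tool:
  commands:
    - {"xyz": [0,0,0.01],"spin": -10,"claw": 0.085}
    - {"xyz": [0,0,0.01],"spin": -10,"claw": 0.085}
    - {"xyz": [0,0,0.01],"spin": -10,"claw": 0.085}
    - {"xyz": [0,0,0.01],"spin": -10,"claw": 0.085}
    - {"xyz": [0,0,0.01],"spin": 0,"claw": 0.085}
    - {"xyz": [0,0,0.01],"spin": 0,"claw": 0.085}
    - {"xyz": [0,0,0.01],"spin": 0,"claw": 0.085}
    - {"xyz": [0,0,0.01],"spin": 0,"claw": 0.085}
    - {"xyz": [0,0,0],"spin": 0,"claw": 0.085}
    - {"xyz": [0,0,0],"spin": 0,"claw": 0.085}

```text
t: 6.45
tool_pos: [0.5753, -0.1495, 0.2241]
ee_rot: [0.0, -0.046, 0.999, -0.0]
force: [0.2, -0.1, 0.1]
opening: 0.0851
```

```bash
cat > keyloc.py <<'E'
from h import *
s=read_state();T=pose(s);c=capture("wrist")
P=cloud(c,T);Z=P[...,2];z=T[2,3]
print(s["t"],T[:3,3].round(4),"hdg",np.degrees(np.arctan2(T[1,0],T[0,0])).round(2),"j7",s["joint_pos"][6].round(2),s["force"].round(1),s["opening"])
E
python3 - <<'E'
from keyloc import *
cv2.imwrite("pics/w3.png",c["img"])
d=np.linalg.norm(P[...,:2]-[.575,-.15],axis=-1)
p=P[(Z>.1)&(Z<.125)&(d<.065)]
r=cv2.minAreaRect((p[:,:2]*1000).astype(np.float32));print(len(p),np.round(r[0],1),np.round(r[1],1),round(r[2],1),np.median(p[:,2]))
E
```

```text
6.45 [ 0.5753 -0.1495  0.2241] hdg -174.77 j7 1.39 [ 0.2 -0.1  0.1] 0.08508065136966884
3893 [ 574.2 -149.5] [109.4  14. ] 5.6 0.11125107483103261
```

Call:
drive_tool:
  commands:
    - {"xyz": [0,0,0.01],"spin": -0.5,"claw": 0.085}
    - {"xyz": [0.0005,0,0.012],"spin": 0,"claw": 0.085}
    - {"xyz": [0,0,0.014],"spin": 0,"claw": 0.085}
    - {"xyz": [0,0,0.014],"spin": 0,"claw": 0.085}
    - {"xyz": [0,0,0.01],"spin": 0,"claw": 0.085}
    - {"xyz": [0,0,0.006],"spin": 0,"claw": 0.085}
    - {"xyz": [0,0,0.002],"spin": 0,"claw": 0.085}
    - {"xyz": [0,0,0],"spin": 0,"claw": 0.03}
    - {"xyz": [0,0,0],"spin": 0,"claw": 0.02}
    - {"xyz": [0,0,0],"spin": 0,"claw": 0.008}
  force: 80

```text
t: 7.75
tool_pos: [0.5747, -0.1498, 0.1562]
ee_rot: [0.0, -0.05, 0.999, -0.0]
force: [0.2, -0.2, -0.8]
opening: 0.0317
```

Call:
drive_tool:
  commands:
    - {"xyz": [0,0,0],"spin": 0,"claw": 0.0}
    - {"xyz": [0,0,0],"spin": 0,"claw": 0.0}
    - {"xyz": [0,0,0],"spin": 0,"claw": 0.0}
    - {"xyz": [0,0,0],"spin": 0,"claw": 0.0}
    - {"xyz": [0,0,-0.003],"spin": 0,"claw": 0.0}
    - {"xyz": [0,0,-0.005],"spin": 0,"claw": 0.0}
    - {"xyz": [0,0,-0.01],"spin": 0,"claw": 0.0}
    - {"xyz": [0,0,-0.015],"spin": 0,"claw": 0.0}
    - {"xyz": [0,0,-0.02],"spin": 0,"claw": 0.0}
    - {"xyz": [0,0,-0.02],"spin": 0,"claw": 0.0}

```text
t: 9.0
tool_pos: [0.5748, -0.1497, 0.2308]
ee_rot: [0.0, -0.05, 0.999, -0.0]
force: [0.5, 0.2, -4.2]
opening: 0.0129
```

```bash
python3 - <<'E'
from keyloc import *
cv2.imwrite("pics/w4.png",c["img"]);np.savez("w4.npz",T=T,**c)
Q=(P-T[:3,3])@T[:3,:3]  # tool frame
m=(abs(Q[...,1])<.03)&(Q[...,2]>.03)&(Q[...,2]<.056)&(abs(Q[...,0])<.07)
p=Q[m];print(len(p),np.median(p,0),p.min(0),p.max(0))
E
```

```text
9.0 [ 0.5748 -0.1497  0.2308] hdg -174.27 j7 1.4 [ 0.5  0.2 -4.2] 0.012919691455740016
9685 [ 0.0108167  -0.0021287   0.04462712] [-0.03872588 -0.02861025  0.03001355] [0.05519146 0.02606923 0.0559853 ]
```

View pics/w4.png

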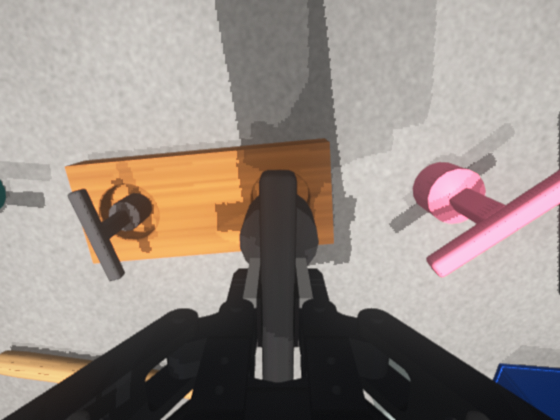

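The key is in the gripper and clear of the stand (about 4.2 N of weight). The small key at (110,225) stands undisturbed. I'll carry it high over the pink decoy to beside the clamp and take one close look at the drive.

Call:
drive_tool:
  commands:
    - {"xyz": [0,0,-0.02],"spin": 0,"claw": 0.0}
    - {"xyz": [0,0.01,-0.02],"spin": 0,"claw": 0.0}
    - {"xyz": [-0.003,0.035,0],"spin": 0,"claw": 0.0}
    - {"xyz": [-0.005,0.05,0],"spin": 0,"claw": 0.0}
    - {"xyz": [-0.005,0.05,0],"spin": 0,"claw": 0.0}
    - {"xyz": [-0.006,0.05,0],"spin": 0,"claw": 0.0}
    - {"xyz": [-0.005,0.05,0],"spin": 0,"claw": 0.0}
    - {"xyz": [-0.005,0.045,0],"spin": 0,"claw": 0.0}
    - {"xyz": [-0.002,0.023,0],"spin": 0,"claw": 0.0}
    - {"xyz": [0,0,0],"spin": 0,"claw": 0.0}

```text
t: 10.3
tool_pos: [0.573, 0.1687, 0.27]
ee_rot: [0.0, -0.053, 0.999, 0.001]
force: [-0.5, -0.2, -4.4]
opening: 0.0128
```

```bash
python3 - <<'E'
from keyloc import *
np.savez("w5.npz",T=T,**c)
D=lambda lo,hi,R: (Z>lo)&(Z<hi)&(np.linalg.norm(P[...,:2]-[.5143,.1615],axis=-1)<R)
for lo,hi,R in((.095,.108,.022),(.076,.088,.035)):
    p=P[D(lo,hi,R)];r=cv2.minAreaRect((p[:,:2]*1000).astype(np.float32));print(len(p),np.round(r[0],1),np.round(r[1],1),round(r[2],1),np.median(p,0))
v,u=np.where(D(.095,.108,.022));print(u.min(),u.max(),v.min(),v.max())
x0,y0=u.min()-25,max(v.min()-25,0);cr=c["img"][y0:y0+80,x0:x0+80];print(x0,y0)
cv2.imwrite("pics/w5.png",np.hstack([cv2.resize(c["img"],(560,420)),cv2.copyMakeBorder(cv2.resize(cr,(240,240),interpolation=2),0,180,0,0,0)]))
# edge fit on plane per side: mask boundary for both looks, robust angle via per-edge line fits
for f in("w2","w5"):
    cc=dict(np.load(f+".npz"));t=cc["T"];PP=cloud(cc,t)
    m=(PP[...,2]>.095)&(PP[...,2]<.108)&(np.linalg.norm(PP[...,:2]-[.5143,.1615],axis=-1)<.022)
    ct=max(cv2.findContours(m.astype(np.uint8),0,cv2.CHAIN_APPROX_NONE)[0],key=len)[:,0].astype(float)
    w=ray(cc,ct,.102,t)[:,:2];o=(w.min(0)+w.max(0))/2
    for k in range(4):
        a=np.radians(4.5+90*k);n=np.array([np.cos(a),np.sin(a)]);q=(w-o)@n;s_=(w-o)@[-n[1],n[0]]
        e=w[(q>.009)&(abs(s_)<.009)];vx,vy,x,y=cv2.fitLine(e.astype(np.float32),cv2.DIST_HUBER,0,.01,.0001).ravel()
        print(f,k,len(e),"ang",round((np.degrees(np.arctan2(vy,vx))+45)%90-45,2),"off",((np.array([x,y])-[.5143,.1615])@n*1000).round(2))
E
```

```text
10.3 [0.573  0.1687 0.27  ] hdg -173.97 j7 0.89 [-0.5 -0.2 -4.4] 0.012764686101186227
1257 [514.  161.7] [25.  24.8] 3.7 [0.51349387 0.16165292 0.1015287 ]
2640 [514.2 161.7] [53.2 53. ] 6.2 [0.51102194 0.16129781 0.08155797]
261 297 113 150
236 88
w2 0 22 ang 4.96 off 13.86
w2 1 20 ang 6.54 off 11.91
w2 2 21 ang 6.21 off 11.72
w2 3 21 ang 4.3 off 12.34
w5 0 25 ang 6.0 off 11.66
w5 1 27 ang 3.94 off 12.13
w5 2 26 ang 6.01 off 12.51
w5 3 26 ang 5.18 off 11.56
```

View pics/w5.png

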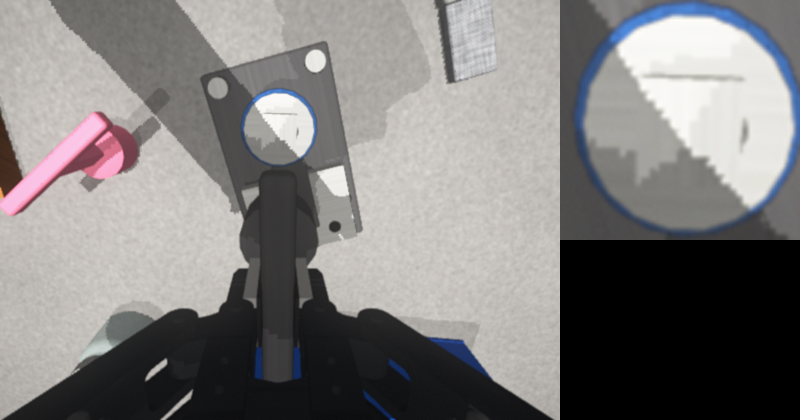

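The close look shows the drive square inside the collar at about (279,131), and its fitted heading is about 5.3°. The key in hand is at 6.0°, so I'll move over the spindle and stop 3–4 mm above the drive.

Call:
drive_tool:
  commands:
    - {"xyz": [0.006,0,0],"spin": 0.7,"claw": 0.0}
    - {"xyz": [0.013,0,0],"spin": 0,"claw": 0.0}
    - {"xyz": [0.016,0,0],"spin": 0,"claw": 0.0}
    - {"xyz": [0.014,0,0],"spin": 0,"claw": 0.0}
    - {"xyz": [0.01,0,0],"spin": 0,"claw": 0.0}
    - {"xyz": [0,0,0.005],"spin": 0,"claw": 0.0}
    - {"xyz": [0,0,0.006],"spin": 0,"claw": 0.0}
    - {"xyz": [0,0,0.005],"spin": 0,"claw": 0.0}
    - {"xyz": [0,0,0.002],"spin": 0,"claw": 0.0}
    - {"xyz": [0,0,0],"spin": 0,"claw": 0.0}

```text
t: 11.6
tool_pos: [0.5154, 0.1596, 0.2506]
ee_rot: [-0.0, -0.044, 0.999, 0.0]
force: [-0.5, 0.7, -4.2]
opening: 0.0129
```

```bash
cat > st.py <<'E'
from h import *
s=read_state();T=pose(s);t=np.array([.5143,.1616,.2282])
print(s["t"],(T[:3,3]*1e3).round(2),"hdg",np.degrees(np.arctan2(T[1,0],T[0,0])).round(2)%360,"F",s["force"].round(2),"M",s["torque"].round(2),"to-go tool mm",(T[:3,:3].T@(t-T[:3,3])*1e3).round(2),s["joint_pos"][6].round(2))
E
python3 st.py
```

```text
11.6 [515.44 159.64 250.64] hdg 185.03 F [-0.51  0.69 -4.19] M [-0.07  0.01  0.01] to-go tool mm [ 0.96  2.05 22.44] 0.83
```

Call:
drive_tool:
  commands:
    - {"xyz": [0.0005,0.001,0],"spin": -0.3,"claw": 0.0}
    - {"xyz": [0.0005,0.001,0],"spin": 0,"claw": 0.0}
    - {"xyz": [0,0,0],"spin": 0,"claw": 0.0}
    - {"xyz": [0,0,0],"spin": 0,"claw": 0.0}
    - {"xyz": [0,0,0],"spin": 0,"claw": 0.0}
    - {"xyz": [0,0,0],"spin": 0,"claw": 0.0}
    - {"xyz": [0,0,0],"spin": 0,"claw": 0.0}
    - {"xyz": [0,0,0],"spin": 0,"claw": 0.0}
    - {"xyz": [0,0,0],"spin": 0,"claw": 0.0}
    - {"xyz": [0,0,0],"spin": 0,"claw": 0.0}

```text
t: 12.85
tool_pos: [0.5142, 0.1615, 0.2509]
ee_rot: [0.0, -0.046, 0.999, 0.0]
force: [-0.5, -0.2, -5.4]
opening: 0.0128
```

```bash
python3 st.py
```

```text
12.85 [514.25 161.45 250.87] hdg 185.32 F [-0.53 -0.18 -5.41] M [ 0.   -0.02  0.03] to-go tool mm [-0.06  0.14 22.67] 0.83
```

Call:
drive_tool:
  commands:
    - {"xyz": [0,0,0.0008],"spin": 0,"claw": 0.0}
    - {"xyz": [0,0,0.0006],"spin": 0,"claw": 0.0}
    - {"xyz": [0,0,0.0004],"spin": 0,"claw": 0.0}
    - {"xyz": [0,0,0.0004],"spin": 0,"claw": 0.0}
    - {"xyz": [0,0,0.0003],"spin": 0,"claw": 0.0}
    - {"xyz": [0,0,0.0003],"spin": 0,"claw": 0.0}
    - {"xyz": [0,0,0.0003],"spin": 0,"claw": 0.0}
    - {"xyz": [0,0,0],"spin": 0,"claw": 0.0}
    - {"xyz": [0,0,0],"spin": 0,"claw": 0.0}
    - {"xyz": [0,0,0],"spin": 0,"claw": 0.0}

```text
t: 14.1
tool_pos: [0.5143, 0.1614, 0.2478]
ee_rot: [0.0, -0.046, 0.999, -0.0]
force: [-0.2, -0.3, -3.8]
opening: 0.0126
```

```bash
python3 st.py
```

```text
14.1 [514.25 161.45 247.82] hdg 185.32 F [-0.24 -0.3  -3.82] M [-0.06  0.06 -0.06] to-go tool mm [-0.06  0.15 19.62] 0.83
```

Call:
drive_tool:
  commands:
    - {"xyz": [0,0,0.0003],"spin": 0,"claw": 0.0}
    - {"xyz": [0,0,0.0002],"spin": 0,"claw": 0.0}
    - {"xyz": [0,0,0.0002],"spin": 0,"claw": 0.0}
    - {"xyz": [0,0,0.0002],"spin": 0,"claw": 0.0}
    - {"xyz": [0,0,0.0002],"spin": 0,"claw": 0.0}
    - {"xyz": [0,0,0],"spin": 0,"claw": 0.0}
    - {"xyz": [0,0,0],"spin": 0,"claw": 0.0}
    - {"xyz": [0,0,0],"spin": 0,"claw": 0.0}
    - {"xyz": [0,0,0],"spin": 0,"claw": 0.0}
    - {"xyz": [0,0,0],"spin": 0,"claw": 0.0}

```text
t: 15.35
tool_pos: [0.5145, 0.1616, 0.2473]
ee_rot: [0.0, -0.046, 0.999, -0.0]
force: [-1.3, -1.2, 5.2]
opening: 0.0131
```

```bash
python3 st.py
```

```text
15.35 [514.48 161.63 247.29] hdg 185.33 F [-1.3  -1.24  5.24] M [-0.38  0.63 -0.01] to-go tool mm [ 0.2  -0.02 19.09] 0.82
```

The key is on the drive's end with about 9 N. The moment puts the contact on the key's -x (and slightly -y) side, so I'll ease off, shift that way and feel again.

Call:
drive_tool:
  commands:
    - {"xyz": [0,0,-0.0006],"spin": 0,"claw": 0.0}
    - {"xyz": [0,0,0],"spin": 0,"claw": 0.0}
    - {"xyz": [0.0004,-0.0001,0],"spin": 0,"claw": 0.0}
    - {"xyz": [0.0003,-0.0002,0],"spin": 0,"claw": 0.0}
    - {"xyz": [0,0,0],"spin": 0,"claw": 0.0}
    - {"xyz": [0,0,0.0002],"spin": 0,"claw": 0.0}
    - {"xyz": [0,0,0.0002],"spin": 0,"claw": 0.0}
    - {"xyz": [0,0,0.0002],"spin": 0,"claw": 0.0}
    - {"xyz": [0,0,0.0001],"spin": 0,"claw": 0.0}
    - {"xyz": [0,0,0],"spin": 0,"claw": 0.0}

```text
t: 16.6
tool_pos: [0.514, 0.1614, 0.2472]
ee_rot: [0.001, -0.046, 0.999, 0.0]
force: [0.3, -1.7, 7.3]
opening: 0.0127
```

```bash
python3 st.py
```

```text
16.6 [514.04 161.39 247.23] hdg 185.33 F [ 0.28 -1.75  7.26] M [-0.05 -0.09  0.01] to-go tool mm [-0.26  0.18 19.03] 0.82
```

Call:
drive_tool:
  commands:
    - {"xyz": [0,0,-0.0006],"spin": 0,"claw": 0.0}
    - {"xyz": [0,0,0],"spin": 0,"claw": 0.0}
    - {"xyz": [0.0,0.0002,0],"spin": 0,"claw": 0.0}
    - {"xyz": [0.0,0.0002,0],"spin": 0,"claw": 0.0}
    - {"xyz": [0,0,0],"spin": 0,"claw": 0.0}
    - {"xyz": [0,0,0.0002],"spin": 0,"claw": 0.0}
    - {"xyz": [0,0,0.0002],"spin": 0,"claw": 0.0}
    - {"xyz": [0,0,0.0002],"spin": 0,"claw": 0.0}
    - {"xyz": [0,0,0],"spin": 0,"claw": 0.0}
    - {"xyz": [0,0,0],"spin": 0,"claw": 0.0}

```text
t: 17.85
tool_pos: [0.514, 0.1615, 0.2472]
ee_rot: [0.001, -0.046, 0.999, -0.0]
force: [1.1, -1.1, 9.1]
opening: 0.0125
```

```bash
python3 st.py
```

```text
17.85 [513.97 161.52 247.17] hdg 185.32 F [ 1.06 -1.1   9.07] M [-0.15 -0.26 -0.02] to-go tool mm [-0.31  0.06 18.97] 0.82
```

```bash
python3 - <<'E'
from h import *
for f in("w4","w5"):
    c=dict(np.load(f+".npz"));T=c["T"];P=cloud(c,T);Q=(P-T[:3,3])@T[:3,:3]
    m=(abs(Q[...,1])<.0085)&(Q[...,2]>.036)&(Q[...,2]<.052)&(Q[...,0]>.012)&(Q[...,0]<.058)
    k,l,st,_=cv2.connectedComponentsWithStats(m.astype(np.uint8));i=1+st[1:,4].argmax();p=Q[l==i]
    pl=np.polyfit(p[:,0],p[:,2],1)
    xs=np.arange(.014,.052,.003);L=[];
    for x in xs:
        q=p[abs(p[:,0]-x)<.0015];L.append([q[:,1].min(),q[:,1].max()])
    L=np.array(L);mid=np.polyfit(xs,L.mean(1),1)
    print(f,len(p),"tilt deg",np.degrees(pl[0]),"z0",pl[1],"yaw(tool) deg",np.degrees(mid[0]).round(2),"mid0 mm",mid[1]*1e3,"width",np.diff(L).mean(),"xmax",p[:,0].max(), "edges yaw",np.degrees(np.polyfit(xs,L,1)[0]))
    # grey-level drive square from colour
c=capture("side");cc=c;s=read_state();P=cloud(c);Z=P[...,2]
m=(np.linalg.norm(P[...,:2]-[.514,.1615],axis=-1)<.07)&(Z>.1)
v,u=np.where(m);print(u.min(),u.max(),v.min(),v.max())
cr=c["img"][max(v.min()-10,0):v.max()+45,u.min()-20:u.max()+20];cv2.imwrite("pics/s2.png",cv2.resize(cr,None,fx=5,fy=5,interpolation=2));print(cr.shape)
E
```

```text
w4 3942 tilt deg 1.055742420146693 z0 0.044253044607937136 yaw(tool) deg -0.04 mid0 mm -1.6998718141609568 width 0.013321170176886119 xmax 0.05519146293125854 edges yaw [ 0.06990505 -0.1557619 ]
w5 3926 tilt deg 1.0523550416497778 z0 0.04426741402158337 yaw(tool) deg 0.07 mid0 mm -1.8094264703181142 width 0.013269078939807447 xmax 0.055316972874689604 edges yaw [0.10944785 0.03384263]
224 271 0 140
(185, 87, 3)
```

View pics/s2.png

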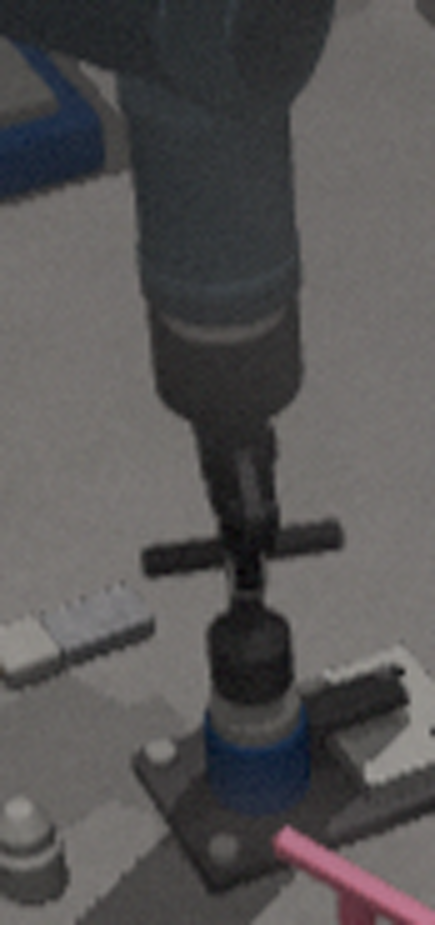

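```bash
python3 - <<'E'
from h import *
for f in("w1","w2","w4","w5"):
    c=dict(np.load(f+".npz"));T=c["T"];P=cloud(c,T);Q=(P-T[:3,3])@T[:3,:3]
    out=[]
    for v in(285,295,305,315):
        q=Q[v];m=(q[:,2]>.01)&(q[:,2]<.085)&(c["range_z"][v]>0)
        y=q[m,1]; L=y[y<-.008 if f in("w4","w5") else y<0];R=y[y>.008 if f in("w4","w5") else y>0]
        u=np.where(m)[0]
        out.append((v,u.min(),u.max(),(y.min()*1e3).round(1),(y.max()*1e3).round(1),(1e3*(y.min()+y.max())/2).round(2), (L.max()*1e3).round(1),(R.min()*1e3).round(1)))
    print(f,c["cx"],c["cy"],*out,sep="\n ")
E
```

```text
w1
 277.40806740348603
 209.68306703771455
 (285, np.int64(147), np.int64(408), np.float64(-52.5), np.float64(56.4), np.float64(1.98), np.float64(-40.2), np.float64(44.0))
 (295, np.int64(136), np.int64(419), np.float64(-54.0), np.float64(58.3), np.float64(2.11), np.float64(-39.9), np.float64(44.1))
 (305, np.int64(129), np.int64(426), np.float64(-53.9), np.float64(57.4), np.float64(1.78), np.float64(-40.0), np.float64(43.7))
 (315, np.int64(122), np.int64(433), np.float64(-53.8), np.float64(58.0), np.float64(2.1), np.float64(-40.2), np.float64(44.2))
w2
 277.40806740348603
 209.68306703771455
 (285, np.int64(147), np.int64(408), np.float64(-52.7), np.float64(56.8), np.float64(2.05), np.float64(-40.2), np.float64(44.2))
 (295, np.int64(136), np.int64(419), np.float64(-54.1), np.float64(58.0), np.float64(1.93), np.float64(-40.1), np.float64(44.1))
 (305, np.int64(129), np.int64(426), np.float64(-54.2), np.float64(57.7), np.float64(1.74), np.float64(-40.1), np.float64(44.1))
 (315, np.int64(122), np.int64(433), np.float64(-54.1), np.float64(57.7), np.float64(1.8), np.float64(-40.2), np
[... 423 characters left out ...]
), np.float64(8.2))
 (315, np.int64(163), np.int64(392), np.float64(-40.0), np.float64(36.2), np.float64(-1.87), np.float64(-8.3), np.float64(8.3))
w5
 277.40806740348603
 209.68306703771455
 (285, np.int64(230), np.int64(325), np.float64(-21.9), np.float64(17.9), np.float64(-1.99), np.float64(-8.1), np.float64(8.1))
 (295, np.int64(228), np.int64(327), np.float64(-21.5), np.float64(17.5), np.float64(-2.0), np.float64(-8.2), np.float64(8.0))
 (305, np.int64(221), np.int64(334), np.float64(-21.9), np.float64(17.9), np.float64(-2.0), np.float64(-8.3), np.float64(8.1))
 (315, np.int64(163), np.int64(392), np.float64(-40.3), np.float64(36.3), np.float64(-2.01), np.float64(-8.3), np.float64(8.2))
```

The side view shows the key upright on the drive's end. It also explains the miss: the gripper's own fingers, seen by the wrist camera, read 2 mm off in y with a sign that is constant in world axes. The drive is therefore about 2 mm farther in +y, near y = 163.5. I'll ease up, shift and feel again.

Call:
drive_tool:
  commands:
    - {"xyz": [0,0,-0.001],"spin": 0,"claw": 0.0}
    - {"xyz": [0,0.0005,-0.0005],"spin": 0,"claw": 0.0}
    - {"xyz": [0,0.0008,0],"spin": 0,"claw": 0.0}
    - {"xyz": [0,0.0006,0],"spin": 0,"claw": 0.0}
    - {"xyz": [0,0,0.0005],"spin": 0,"claw": 0.0}
    - {"xyz": [0,0,0.0004],"spin": 0,"claw": 0.0}
    - {"xyz": [0,0,0.0003],"spin": 0,"claw": 0.0}
    - {"xyz": [0,0,0.0002],"spin": 0,"claw": 0.0}
    - {"xyz": [0,0,0],"spin": 0,"claw": 0.0}
    - {"xyz": [0,0,0],"spin": 0,"claw": 0.0}

```text
t: 19.15
tool_pos: [0.5132, 0.1635, 0.2466]
ee_rot: [-0.0, -0.047, 0.999, 0.0]
force: [0.6, -0.4, -4.5]
opening: 0.0129
```

```bash
python3 st.py; python3 -c "
import numpy as np
for f in('w1','w4'): print(np.load(f+'.npz')['tool_from_camera'].round(4).tolist())"
```

```text
19.15 [513.18 163.48 246.59] hdg 185.33 F [ 0.63 -0.43 -4.45] M [-0.01 -0.49 -0.06] to-go tool mm [-0.94 -1.97 18.39] 0.82
[[-0.0002, -0.9501, -0.3119, 0.0802], [1.0, -0.0002, 0.0002, 0.002], [-0.0002, -0.3119, 0.9501, -0.0696], [0.0, 0.0, 0.0, 1.0]]
[[-0.0002, -0.9508, -0.3099, 0.0794], [1.0, -0.0001, -0.0003, -0.002], [0.0003, -0.3099, 0.9508, -0.0696], [0.0, 0.0, 0.0, 1.0]]
```

Contact is gone at this height, so the mouth seems to be entering. There is slight side pressure in x, which I'll relieve by 0.5 mm while going down gently.

Call:
drive_tool:
  commands:
    - {"xyz": [-0.0003,0,0],"spin": 0,"claw": 0.0}
    - {"xyz": [-0.0002,0,0],"spin": 0,"claw": 0.0}
    - {"xyz": [0,0,0.0002],"spin": 0,"claw": 0.0}
    - {"xyz": [0,0,0.0002],"spin": 0,"claw": 0.0}
    - {"xyz": [0,0,0.0002],"spin": 0,"claw": 0.0}
    - {"xyz": [0,0,0.0002],"spin": 0,"claw": 0.0}
    - {"xyz": [0,0,0.0002],"spin": 0,"claw": 0.0}
    - {"xyz": [0,0,0],"spin": 0,"claw": 0.0}
    - {"xyz": [0,0,0],"spin": 0,"claw": 0.0}
    - {"xyz": [0,0,0],"spin": 0,"claw": 0.0}

```text
t: 20.4
tool_pos: [0.5138, 0.1634, 0.2457]
ee_rot: [-0.0, -0.046, 0.999, -0.0]
force: [-0.6, -0.4, -5.9]
opening: 0.0127
```

```bash
python3 st.py
```

```text
20.4 [513.84 163.42 245.67] hdg 185.32 F [-0.56 -0.42 -5.87] M [-0.01 -0.02 -0.05] to-go tool mm [-0.29 -1.85 17.47] 0.82
```

The key is free and inside the bore. Continuing down to just past the 3 mm lead-in.

Call:
drive_tool:
  commands:
    - {"xyz": [0,0,0.0004],"spin": 0,"claw": 0.0}
    - {"xyz": [0,0,0.0004],"spin": 0,"claw": 0.0}
    - {"xyz": [0,0,0.0004],"spin": 0,"claw": 0.0}
    - {"xyz": [0,0,0.0004],"spin": 0,"claw": 0.0}
    - {"xyz": [0,0,0.0004],"spin": 0,"claw": 0.0}
    - {"xyz": [0,0,0.0004],"spin": 0,"claw": 0.0}
    - {"xyz": [0,0,0.0004],"spin": 0,"claw": 0.0}
    - {"xyz": [0,0,0.0004],"spin": 0,"claw": 0.0}
    - {"xyz": [0,0,0],"spin": 0,"claw": 0.0}
    - {"xyz": [0,0,0],"spin": 0,"claw": 0.0}

```text
t: 21.65
tool_pos: [0.5138, 0.1634, 0.2424]
ee_rot: [-0.0, -0.046, 0.999, -0.0]
force: [0.6, -0.4, -4.6]
opening: 0.0129
```

```bash
python3 st.py
```

```text
21.65 [513.85 163.39 242.44] hdg 185.33 F [ 0.56 -0.4  -4.65] M [-0.08 -0.07 -0.03] to-go tool mm [-0.28 -1.83 14.24] 0.82
```

Call:
drive_tool:
  commands:
    - {"xyz": [0,0,0.0008],"spin": 0,"claw": 0.0}
    - {"xyz": [0,0,0.0008],"spin": 0,"claw": 0.0}
    - {"xyz": [0,0,0.0008],"spin": 0,"claw": 0.0}
    - {"xyz": [0,0,0.0008],"spin": 0,"claw": 0.0}
    - {"xyz": [0,0,0.0006],"spin": 0,"claw": 0.0}
    - {"xyz": [0,0,0.0004],"spin": 0,"claw": 0.0}
    - {"xyz": [0,0,0.0004],"spin": 0,"claw": 0.0}
    - {"xyz": [0,0,0.0003],"spin": 0,"claw": 0.0}
    - {"xyz": [0,0,0],"spin": 0,"claw": 0.0}
    - {"xyz": [0,0,0],"spin": 0,"claw": 0.0}

```text
t: 22.9
tool_pos: [0.514, 0.1635, 0.2378]
ee_rot: [0.0, -0.046, 0.999, 0.0]
force: [-0.0, -0.8, 0.1]
opening: 0.0127
```

```bash
python3 st.py
```

```text
22.9 [514.01 163.53 237.76] hdg 185.33 F [-0.03 -0.8   0.06] M [-0.27  0.06 -0.04] to-go tool mm [-0.11 -1.95  9.56] 0.81
```

The ball is touching with about 5 N. Pressing on steadily.

Call:
drive_tool:
  commands:
    - {"xyz": [0,0,0.0003],"spin": 0,"claw": 0.0}
    - {"xyz": [0,0,0.0003],"spin": 0,"claw": 0.0}
    - {"xyz": [0,0,0.0003],"spin": 0,"claw": 0.0}
    - {"xyz": [0,0,0.0003],"spin": 0,"claw": 0.0}
    - {"xyz": [0,0,0.0003],"spin": 0,"claw": 0.0}
    - {"xyz": [0,0,0.0003],"spin": 0,"claw": 0.0}
    - {"xyz": [0,0,0.0003],"spin": 0,"claw": 0.0}
    - {"xyz": [0,0,0.0003],"spin": 0,"claw": 0.0}
    - {"xyz": [0,0,0],"spin": 0,"claw": 0.0}
    - {"xyz": [0,0,0],"spin": 0,"claw": 0.0}

```text
t: 24.15
tool_pos: [0.5138, 0.1634, 0.2351]
ee_rot: [-0.0, -0.046, 0.999, 0.0]
force: [0.8, 0.3, -2.5]
opening: 0.0129
```

```bash
python3 st.py
```

```text
24.15 [513.81 163.44 235.06] hdg 185.33 F [ 0.81  0.28 -2.54] M [ 0.04 -0.32 -0.02] to-go tool mm [-0.32 -1.88  6.86] 0.81
```

Call:
drive_tool:
  commands:
    - {"xyz": [0,0,0.0007],"spin": 0,"claw": 0.0}
    - {"xyz": [0,0,0.0008],"spin": 0,"claw": 0.0}
    - {"xyz": [0,0,0.0008],"spin": 0,"claw": 0.0}
    - {"xyz": [0,0,0.0008],"spin": 0,"claw": 0.0}
    - {"xyz": [0,0,0.0008],"spin": 0,"claw": 0.0}
    - {"xyz": [0,0,0.0008],"spin": 0,"claw": 0.0}
    - {"xyz": [0,0,0.0006],"spin": 0,"claw": 0.0}
    - {"xyz": [0,0,0.0004],"spin": 0,"claw": 0.0}
    - {"xyz": [0,0,0],"spin": 0,"claw": 0.0}
    - {"xyz": [0,0,0],"spin": 0,"claw": 0.0}

```text
t: 25.4
tool_pos: [0.5137, 0.1633, 0.2293]
ee_rot: [-0.0, -0.046, 0.999, -0.0]
force: [-0.2, 1.1, -6.5]
opening: 0.0128
```

```bash
python3 st.py
```

```text
25.4 [513.67 163.27 229.27] hdg 185.32 F [-0.21  1.09 -6.47] M [ 0.11 -0.15  0.02] to-go tool mm [-0.47 -1.72  1.07] 0.8
```

Call:
drive_tool:
  commands:
    - {"xyz": [0,0,0.0004],"spin": 0,"claw": 0.0}
    - {"xyz": [0,0,0.0004],"spin": 0,"claw": 0.0}
    - {"xyz": [0,0,0.0003],"spin": 0,"claw": 0.0}
    - {"xyz": [0,0,0.0003],"spin": 0,"claw": 0.0}
    - {"xyz": [0,0,0.0003],"spin": 0,"claw": 0.0}
    - {"xyz": [0,0,0.0003],"spin": 0,"claw": 0.0}
    - {"xyz": [0,0,0.0002],"spin": 0,"claw": 0.0}
    - {"xyz": [0,0,0],"spin": 0,"claw": 0.0}
    - {"xyz": [0,0,0],"spin": 0,"claw": 0.0}
    - {"xyz": [0,0,0],"spin": 0,"claw": 0.0}

```text
t: 26.65
tool_pos: [0.5139, 0.1636, 0.228]
ee_rot: [0.0, -0.047, 0.999, -0.0]
force: [-3.0, -1.6, 5.6]
opening: 0.0126
```

```bash
python3 st.py
```

```text
26.65 [513.94 163.64 228.  ] hdg 185.33 F [-2.99 -1.56  5.65] M [-0.53  0.72  0.01] to-go tool mm [-0.17 -2.06 -0.2 ] 0.8
```

Landed on the collar at z = 0.228 (about 10 N, 19.5–20 mm below first contact). I'll ease the pressure and turn clockwise.

Call:
drive_tool:
  commands:
    - {"xyz": [0,0,-0.0005],"spin": 1,"claw": 0.0}
    - {"xyz": [0,0,0],"spin": 3,"claw": 0.0}
    - {"xyz": [0,0,0],"spin": 5,"claw": 0.0}
    - {"xyz": [0,0,0],"spin": 7,"claw": 0.0}
    - {"xyz": [0,0,0],"spin": 7,"claw": 0.0}
    - {"xyz": [0,0,0],"spin": 7,"claw": 0.0}
    - {"xyz": [0,0,0],"spin": 7,"claw": 0.0}
    - {"xyz": [0,0,0],"spin": 7,"claw": 0.0}
    - {"xyz": [0,0,0],"spin": 6,"claw": 0.0}
    - {"xyz": [0,0,0],"spin": 4,"claw": 0.0}

```text
t: 27.9
tool_pos: [0.5137, 0.1633, 0.228]
ee_rot: [0.0, 0.413, 0.911, -0.0]
force: [-2.2, -1.1, 2.6]
opening: 0.0128
```

```bash
python3 st.py
```

```text
27.9 [513.7  163.34 227.98] hdg 131.18 F [-2.18 -1.12  2.56] M [-0.45  0.72  0.2 ] to-go tool mm [-1.7  -0.7  -0.22] -0.02
```

Call:
drive_tool:
  commands:
    - {"xyz": [0,0,0],"spin": 3,"claw": 0.0}
    - {"xyz": [0,0,0],"spin": 4,"claw": 0.0}
    - {"xyz": [0,0,0],"spin": 4,"claw": 0.0}
    - {"xyz": [0,0,0],"spin": 3,"claw": 0.0}
    - {"xyz": [0,0,0],"spin": 2,"claw": 0.0}
    - {"xyz": [0,0,0],"spin": 1,"claw": 0.0}
    - {"xyz": [0,0,0],"spin": 1,"claw": 0.0}
    - {"xyz": [0,0,0],"spin": 0.5,"claw": 0.0}
    - {"xyz": [0,0,0],"spin": 0,"claw": 0.0}
    - {"xyz": [0,0,0],"spin": 0,"claw": 0.0}

```text
t: 29.15
tool_pos: [0.5137, 0.1634, 0.228]
ee_rot: [-0.0, 0.553, 0.833, -0.0]
force: [-3.1, -1.2, 4.9]
opening: 0.0126
```

```bash
python3 st.py
```

```text
29.15 [513.69 163.44 227.95] hdg 112.83 F [-3.08 -1.19  4.94] M [-0.46  1.04  0.15] to-go tool mm [-1.93 -0.15 -0.25] -0.3
```

Torque is still only the 0.2 N m of drag, so the stop is still ahead. Continuing in small steps.

Call:
drive_tool:
  commands:
    - {"xyz": [0,0,0],"spin": 0.5,"claw": 0.0}
    - {"xyz": [0,0,0],"spin": 0.5,"claw": 0.0}
    - {"xyz": [0,0,0],"spin": 0.5,"claw": 0.0}
    - {"xyz": [0,0,0],"spin": 0.5,"claw": 0.0}
    - {"xyz": [0,0,0],"spin": 0.5,"claw": 0.0}
    - {"xyz": [0,0,0],"spin": 0.5,"claw": 0.0}
    - {"xyz": [0,0,0],"spin": 0.5,"claw": 0.0}
    - {"xyz": [0,0,0],"spin": 0,"claw": 0.0}
    - {"xyz": [0,0,0],"spin": 0,"claw": 0.0}
    - {"xyz": [0,0,0],"spin": 0,"claw": 0.0}

```text
t: 30.4
tool_pos: [0.5137, 0.1635, 0.228]
ee_rot: [-0.0, 0.578, 0.816, -0.0]
force: [-3.4, -1.6, 4.9]
opening: 0.013
```

```bash
python3 st.py
```

```text
30.4 [513.68 163.47 227.97] hdg 109.33 F [-3.35 -1.56  4.93] M [-0.46  1.03  0.11] to-go tool mm [-1.97 -0.04 -0.23] -0.35
```

Call:
drive_tool:
  commands:
    - {"xyz": [0,0,0],"spin": 0.5,"claw": 0.0}
    - {"xyz": [0,0,0],"spin": 0.5,"claw": 0.0}
    - {"xyz": [0,0,0],"spin": 0.5,"claw": 0.0}
    - {"xyz": [0,0,0],"spin": 0.5,"claw": 0.0}
    - {"xyz": [0,0,0],"spin": 0.5,"claw": 0.0}
    - {"xyz": [0,0,0],"spin": 0.5,"claw": 0.0}
    - {"xyz": [0,0,0],"spin": 0,"claw": 0.0}
    - {"xyz": [0,0,0],"spin": 0,"claw": 0.0}
    - {"xyz": [0,0,0],"spin": 0,"claw": 0.0}
    - {"xyz": [0,0,0],"spin": 0,"claw": 0.0}

```text
t: 31.65
tool_pos: [0.5136, 0.1635, 0.2279]
ee_rot: [-0.0, 0.599, 0.801, -0.0]
force: [-2.6, -1.0, 5.5]
opening: 0.0127
```

```bash
python3 st.py
```

```text
31.65 [513.64 163.54 227.95] hdg 106.37 F [-2.58 -0.99  5.5 ] M [-0.46  1.04  0.33] to-go tool mm [-2.05  0.08 -0.25] -0.39
```

Call:
drive_tool:
  commands:
    - {"xyz": [0,0,0],"spin": 0.3,"claw": 0.0}
    - {"xyz": [0,0,0],"spin": 0.3,"claw": 0.0}
    - {"xyz": [0,0,0],"spin": 0.2,"claw": 0.0}
    - {"xyz": [0,0,0],"spin": 0,"claw": 0.0}
    - {"xyz": [0,0,0],"spin": 0,"claw": 0.0}
    - {"xyz": [0,0,0],"spin": 0,"claw": 0.0}
    - {"xyz": [0,0,0],"spin": 0,"claw": 0.0}
    - {"xyz": [0,0,0],"spin": 0,"claw": 0.0}
    - {"xyz": [0,0,0],"spin": 0,"claw": 0.0}
    - {"xyz": [0,0,0],"spin": 0,"claw": 0.0}

```text
t: 32.9
tool_pos: [0.5136, 0.1636, 0.228]
ee_rot: [0.0, 0.604, 0.797, -0.0]
force: [-3.8, -0.8, 5.8]
opening: 0.0127
```

```bash
python3 st.py
```

```text
32.9 [513.63 163.63 227.97] hdg 105.63 F [-3.79 -0.77  5.76] M [-0.4   1.01  0.6 ] to-go tool mm [-2.13  0.1  -0.23] -0.41
```

Torque rose from 0.2 to 0.6 N m at heading 105.6°, so this is the hard stop. I'll unwind the strain by 1.5° (less than the play), open the gripper and go straight up.

Call:
drive_tool:
  commands:
    - {"xyz": [0,0,0],"spin": -0.7,"claw": 0.0}
    - {"xyz": [0,0,0],"spin": -0.8,"claw": 0.0}
    - {"xyz": [0,0,0],"spin": 0,"claw": 0.0}
    - {"xyz": [0,0,0],"spin": 0,"claw": 0.02}
    - {"xyz": [0,0,0],"spin": 0,"claw": 0.04}
    - {"xyz": [0,0,0],"spin": 0,"claw": 0.06}
    - {"xyz": [0,0,0],"spin": 0,"claw": 0.08}
    - {"xyz": [0,0,0],"spin": 0,"claw": 0.08}
    - {"xyz": [0,0,0],"spin": 0,"claw": 0.08}
    - {"xyz": [0,0,0],"spin": 0,"claw": 0.08}

```text
t: 34.15
tool_pos: [0.5139, 0.1634, 0.2278]
ee_rot: [-0.0, 0.595, 0.804, 0.0]
force: [1.0, 1.0, -1.0]
opening: 0.0802
```

Call:
drive_tool:
  commands:
    - {"xyz": [0,0,-0.005],"spin": 0,"claw": 0.08}
    - {"xyz": [0,0,-0.01],"spin": 0,"claw": 0.08}
    - {"xyz": [0,0,-0.015],"spin": 0,"claw": 0.08}
    - {"xyz": [0,0,-0.015],"spin": 0,"claw": 0.08}
    - {"xyz": [0,0,-0.015],"spin": 0,"claw": 0.08}
    - {"xyz": [0,0,-0.015],"spin": 0,"claw": 0.08}
    - {"xyz": [0,0,-0.015],"spin": 0,"claw": 0.08}
    - {"xyz": [0,0,-0.01],"spin": 0,"claw": 0.08}
    - {"xyz": [0,0,0],"spin": 0,"claw": 0.08}
    - {"xyz": [0,0,0],"spin": 0,"claw": 0.08}

```text
t: 35.4
tool_pos: [0.5136, 0.1632, 0.3273]
ee_rot: [-0.0, 0.595, 0.804, -0.0]
force: [-0.0, -1.3, -0.5]
opening: 0.08
```

```bash
python3 st.py; python3 - <<'E'
from h import *
T=pose();c=capture("wrist");P=cloud(c,T);Z=P[...,2];cv2.imwrite("pics/w6.png",c["img"])
p=P[(Z>.172)&(Z<.195)&(np.linalg.norm(P[...,:2]-[.5137,.163],axis=-1)<.065)]
r=cv2.minAreaRect((p[:,:2]*1000).astype(np.float32));print("bar",len(p),np.round(r[0],1),np.round(r[1],1),round(r[2],2),np.percentile(p[:,2],[5,50,95]))
p=P[(Z>.010)&(Z<.022)&(np.linalg.norm(P[...,:2]-[.547,.175],axis=-1)<.13)]
r=cv2.minAreaRect((p[:,:2]*1000).astype(np.float32));print("base",len(p),np.round(r[0],1),np.round(r[1],1),round(r[2],2))
c=capture("side");P=cloud(c);Z=P[...,2]
p=P[(Z>.172)&(Z<.195)&(np.linalg.norm(P[...,:2]-[.5137,.163],axis=-1)<.065)]
r=cv2.minAreaRect((p[:,:2]*1000).astype(np.float32));print("side bar",len(p),np.round(r[0],1),np.round(r[1],1),round(r[2],2),np.median(p[:,2]))
cr=c["img"][40:200,190:330];cv2.imwrite("pics/s3.png",np.hstack([cv2.resize(c["img"][40:200,190:330],(367,420),interpolation=2),c["img"][100:400,200:400].copy() if 0 else cv2.resize(c["img"],(430,420))]))
E
```

```text
35.4 [513.61 163.23 327.28] hdg 107.02 F [-0.04 -1.28 -0.54] M [-0.01  0.01  0.  ] to-go tool mm [-1.76  0.28 99.08] -0.3
bar 2980 [514.1 162.2] [ 14.  109.4] 17.16 [0.18125664 0.18329986 0.18444735]
base 5807 [546.5 173.9] [189.5 120. ] 20.39
side bar 174 [514.6 162.4] [ 15.7 112.8] 17.26 0.1831511913756375
```

View pics/s3.png

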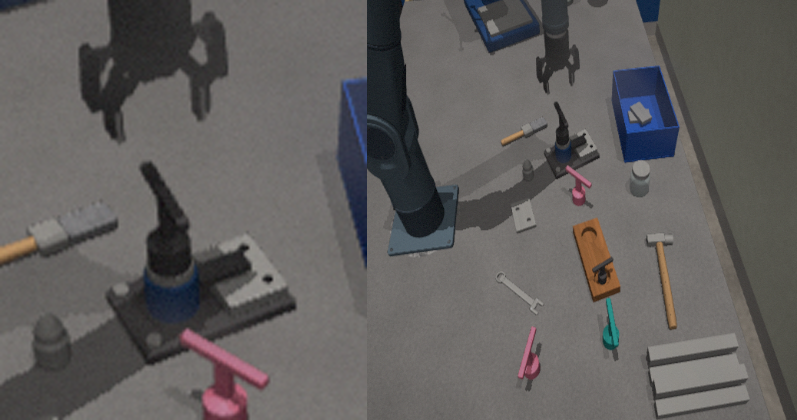

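The key stands upright on the clamp, released. The gripper is well above it, and the jar and small key are in place. The bar is 3.2° (0.056 rad) off the clamp's y axis, with its top at 0.1833 m against an expected 0.184 m. Handing in.

```bash
python3 -c "
from station import *
print(sign_off())"
```

```text
the job is handed in; nothing more can be done
None
```

The large key is clicked home on the square drive, turned clockwise to the stop and left standing. I handed the job in at about 35.5 s; it reported no verdict.

**How it went**
- **First feel:** the key met the end of the drive three times at about 9 to 13 N, above the suggested 5 N but well under the 25 N limit. The wrist camera's calibration was 2 mm off in y. I found this by comparing it with the gripper's own fingers and corrected for it.
- **Fit:** the key then slid on freely and passed the spring ball at about 5 N. It landed on the collar 19.5 mm below first contact, with about 10 N.
- **Turn:** it turned about 80° clockwise against 0.2 N m, until the moment rose to 0.6 N m at the stop. That is slightly over the 0.4 N m described as plenty. I unwound 1.5° before letting go.

**Last checks after release**
- **Height:** the bar's top is at 0.1833 m, against 0.184 m expected for fully home. I did not see the 2 mm margin directly.
- **Alignment:** the bar is 3.2° (0.056 rad) off the clamp's y axis; the limit is 0.12 rad.
- **Position:** the raw camera position of the bar's centre is about 1 mm off in y from where the gripper released it, within the 2 mm calibration error.
- **Untouched objects:** by eye, the jar and small key look undisturbed. I did not re-measure them.

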